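Check the larger squash with the infrared thermometer

ROBOT

A 6-joint arm with a two-finger parallel gripper is mounted at the origin on a cart in front of the work surface, level with it; the furniture and walls round the work are solid. World frame = base frame: x ahead of the robot, y to its left, z up, the work surface at z = 0. Lengths are in mm, angles in rad, forces in N, time in s.
With the tool pointing down it reaches from about 350 to 975 mm from the base axis. Payload 7.1 kg.
Tool frame: the origin (TCP) lies at the very end of the fingers, on their centre line; the grasp point (between the pads) lies ctrl.hold_point_z behind it (ctrl.hold_point_z is the distance from the TCP to the grasp point, in mm); z points along the fingers, y is the line along which they close (so a half turn about z gives the same grasp; the last joint's range is limited). The gripper opens to 88 mm and grips with 3 to 60 N. Pads are 20 mm wide; open, the fingers measure 115 mm over their backs; the gripper's body (75 mm by 178 mm) begins 61 mm behind the grasp point.
Start: joints at [1.179, 0.423, 1.63, -0, 1.089, -0.019], TCP at [227.608, 582.065, 222.675] pointing down, gripper open.
Joint ranges: [-3, 3], [-0.9, 2.11], [0.09, 2.58], [-1.31, 4.45], [0.11, 2.69], [-2.54, 2.54]. Speed limits (rad/s): [2.39, 2.39, 3.01, 3.14, 3.14, 3.14].

INTERFACE

Orientations are given as a rotation vector (axis times angle).
In Python, from workcell import ctrl gives the robot as it stands. The module is installed in compiled form; this text tells all that it offers.
- The arm moves only by the shell command python3 -m creep 'ROWS'. ROWS is JSON, a list of rows, each an object with "translation": the shift along the tool's x, y, z in mm, a list of three; "angular": the turn, a rotation vector about the tool's x, y, z in rad, a list of three; "jaw": the opening, from 0 (shut) to 1 (fully open). A call has exactly 8 rows; each row is the pose to reach, as a shift and turn from the pose commanded when the call began, along the tool's axes at that moment; what a row does not reach only later rows make up. A row lasts 1/8 s, in which the tool goes at most 62.5 mm and 10.7 degrees, less where a joint would pass 70% of its speed; a pose out of reach is approached as far as the arm can. A call with a gripper value outside its range is refused whole. The fingers move at their own pace and stop on an object; the grip force is fixed at half the most. Time passes only in rows, so rows that repeat a pose let the fingers close, or fill a call up. It gives the time, the measured TCP pose, the force, the opening and the grip force at its end, in the units of the state.
- ctrl.get_obs(): the state, without advancing time (a new reading comes with each control period).
- ctrl.get_image(name): name is "scene" or "top" or "wrist"; returns the picture (384x512x3 uint8, red, green, blue); there is no depth.
- ctrl.camera_info(name): a dict with "camera_matrix" (3x3 intrinsics, pixels), "world_from_camera" (4x4, takes a point from camera to world coordinates). Camera axes: x right, y up, looking along -z (the intrinsics and any distortion apply to the point x, -y, -z); pixel columns grow to the right and rows downward; lengths in mm; the calibration is good to about 2 mm. The wrist camera is an equidistant fisheye: a pixel r from the principal point sees the ray r / f radians off the axis. A picture is of the moment at which its call begins: read the wrist's pose just before it. camera_info takes no time and is no camera call; for the wrist camera it gives the pose at the moment of the call.
- ctrl.close_job(): hands the job in; it is judged then, once.
Trained networks look in the newest picture that a camera, given by its name, has taken for a name from the list of things; names that differ only in an ending like _2 or _b are one class to them, and where a whole thing is asked for, a point or a joint stands for the part that bears it (a point fixed in the world has none). Each returns a list of dicts, best first, with "score" (0 to 1); they miss things now and then, are a little off and sometimes report something else, mostly with a low value. They report only what shows in the picture. A call takes as long as a camera call. They do not tell look-alikes from the thing itself.
- ctrl.look_for(camera, label): "rect" ([left, top, right, bottom] in pixels, round what is visible of it).
The state is a dict: "t": time; "qpos": joint angles; "qvel": joint speeds; "joint_torque": joint torques, N m; "ee_pos": TCP position; "orientation": TCP orientation; "ft_force": force on the tool from outside, world axes, zero at the start; "moment": the same for the moment, N m; "width": finger opening in mm; "grasp_force": force on a finger pad.
Only numpy, scipy, OpenCV 4.12 (cv2) and the standard library are available. Lean on these libraries where they do the work, as an engineer would, in place of code of your own. Each camera call takes 0.05 s, during which the arm holds its last target. There are 200 camera calls.

TASK

Pick up the infrared thermometer and aim its black snout at the middle of the larger of the two squashes, holding it steady for two seconds with the lens about 10 cm from the skin. Then lay the thermometer down flat on the middle of the wooden chopping board and let go. Do not push either squash, nor shove the board about.

Things in the scene. Friction and masses are not known exactly. Their poses are not given: they have to be found in the camera images.
- thermo_mid (a point): Infrared thermometer: white stick 150 long, 30 wide, 32 mm high, with a tapering black snout (lens in its tip) and a small screen on top. Starts lying screen up, snout roughly away from the robot. Point: its centre, 16 mm above its underside, 75 mm from each end; x runs to the snout and is the line of sight, z up. About 0.12 kg. White part: 74 mm behind to 34 mm ahead of the point; grip across y here.
- squash_large_mid (a point): The larger squash, pale green, ribbed, with a stub of stem, 110 x 118 mm across (about 57 mm from centre to skin) and 94 mm high, loose, standing on the worktop. This point is its centre, 47 mm above its underside; z is up. Aim at this one. The two squashes may have changed places.
- squash_small_mid (a point): The smaller squash of the same kind, 92 x 89 mm across and 76 mm high, loose. This point is its centre, 38 mm above its underside. Leave it alone.
- board: Wooden chopping board lying flat on the worktop, 185 mm along its x, 270 mm along its y, 22 mm thick, loose but heavy (about 1.5 kg). Origin at the centre of its underside, so its top is 22 mm above the origin; z is up.
There are look-alikes about, which are no part of the job. Leave any yellow look-alike of the part that bears squash_large_mid alone.

How it is judged:
By the outcome, as a careful person would: the job done as asked, in the order asked, and still so for the second after the job is handed in, with the robot touching nothing.
It also fails if it takes over 51 s, if anything falls off the work surface, if the arm or the gripper's body presses on something with over 40 N, if the wrist force passes 120 N, or if a joint passes its speed limit or range.

## Working session

There is one attempt and no reset: what is moved stays moved. The work goes in short steps, Python scripts to look and compute and a shell command to move; the robot and the scene stay as the last step left them, time stands still between calls to the robot, and variables do not carry over. Pictures are saved under pics/ and viewed, at most 10 in all, crops included, and the job is handed in when it is done.

```bash
mkdir -p pics; python3 - <<'E'
from workcell import ctrl
import cv2,numpy as np
o=ctrl.get_obs();print(o['t'],o['ee_pos'],o['orientation'],o['width'],ctrl.hold_point_z)
ims=[]
for c in('scene','top'):
    im=ctrl.get_image(c);cv2.imwrite(f'pics/{c}0.png',im[:,:,::-1])
    i=ctrl.camera_info(c);print(c,np.round(i['camera_matrix'],1).tolist(),np.round(i['world_from_camera'],3).tolist(),[k for k in i])
    for l in('thermo_mid','squash_large_mid','squash_small_mid','board'):
        print(l,[(np.round(d['rect']).tolist(),round(d['score'],2)) for d in ctrl.look_for(c,l)])
print(ctrl.get_obs()['t'])
E
```

```text
0.0 [227.4002943  581.56312748 221.90839423] [-5.82175323e-01 -3.08687084e+00  2.31740443e-03] 88.00223138982676 18.700000000000003
scene [[477.8, 0.0, 253.2], [0.0, 477.8, 189.1], [0.0, 0.0, 1.0]] [[0.731, 0.413, -0.544, -313.376], [-0.683, 0.425, -0.594, -1072.937], [-0.014, 0.805, 0.593, 959.711], [0.0, 0.0, 0.0, 1.0]] ['camera_matrix', 'world_from_camera']
thermo_mid [([184.0, 166.0, 194.0, 194.0], 0.78), ([236.0, 146.0, 260.0, 165.0], 0.41)]
squash_large_mid [([275.0, 165.0, 308.0, 194.0], 0.84), ([245.0, 252.0, 288.0, 295.0], 0.84)]
squash_small_mid [([236.0, 144.0, 261.0, 165.0], 0.75), ([187.0, 193.0, 291.0, 264.0], 0.46)]
board [([187.0, 195.0, 290.0, 265.0], 0.87)]
top [[417.8, 0.0, 256.0], [0.0, 417.8, 190.6], [0.0, 0.0, 1.0]] [[-0.009, 0.974, -0.225, 213.839], [-1.0, -0.01, -0.003, -181.916], [-0.005, 0.225, 0.974, 1335.646], [0.0, 0.0, 0.0, 1.0]] ['camera_matrix', 'world_from_camera']
thermo_mid []
squash_large_mid [([240.0, 132.0, 272.0, 166.0], 0.68), ([322.0, 239.0, 362.0, 275.0], 0.68)]
squash_small_mid [([179.0, 130.0, 203.0, 158.0], 0.73)]
board [([246.0, 186.0, 305.0, 273.0], 0.81), ([240.0, 129.0, 272.0, 163.0], 0.69)]
0.5
```

View pics/scene0.png

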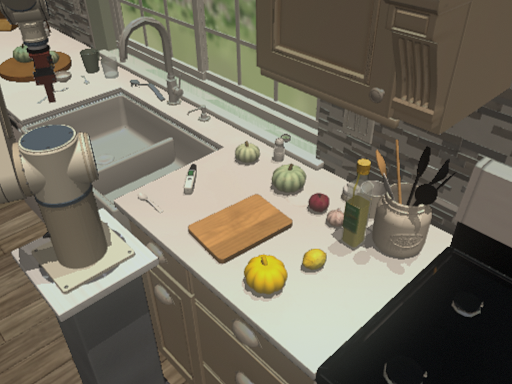

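View pics/top0.png

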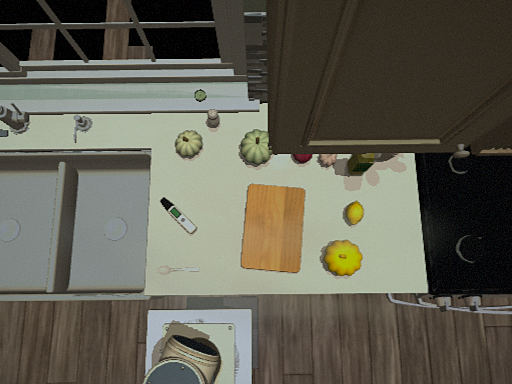

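Candidates. Thermometer: the white stick with black snout at top (178,215), scene (190,180); the spoon at top (178,269) is not it. Target squash: the pale green one at top (256,147), scene (289,179). The small green one at top (189,144) and the yellow look-alike at top (343,258) are to be left alone. Next, a close crop and coordinates.

```bash
cat > h.py <<'E'
import numpy as np,cv2
from workcell import ctrl
from scipy.spatial.transform import Rotation as R
def ray(c,u,v,i=None):
    i=i or ctrl.camera_info(c);K=np.array(i['camera_matrix']);T=np.array(i['world_from_camera'])
    a=np.array([(u-K[0,2])/K[0,0],(v-K[1,2])/K[1,1]])
    if c=='wrist':
        r=np.hypot(*a);d=np.r_[a*np.sin(r)/max(r,1e-9),np.cos(r)]
    else: d=np.r_[a,1]
    return T[:3,3],T[:3,:3]@(d*[1,-1,-1])
def px(c,u,v,z,i=None):
    o,d=ray(c,u,v,i);return o+d*(z-o[2])/d[2]
def proj(c,P,i=None):
    i=i or ctrl.camera_info(c);K=np.array(i['camera_matrix']);T=np.array(i['world_from_camera'])
    p=(T[:3,:3].T@(np.asarray(P,float)-T[:3,3]))*[1,-1,-1]
    if c=='wrist':
        r=np.hypot(p[0],p[1]);a=p[:2]/max(r,1e-9)*np.arctan2(r,p[2])
    else:a=p[:2]/p[2]
    return a*[K[0,0],K[1,1]]+K[:2,2]
E
python3 - <<'E'
from h import *
def both(a,b,n):
    A=[];B=[]
    for c,p in(('top',a),('scene',b)):
        o,d=ray(c,*p);d/=np.linalg.norm(d);M=np.eye(3)-np.outer(d,d);A.append(M);B.append(M@o)
    P=np.linalg.solve(sum(A),sum(B));print(n,P.round(),'res',[(proj(c,P)-p).round(1).tolist() for c,p in(('top',a),('scene',b))])
both((256,148),(291.5,179.5),'large');both((190,144),(248.5,154.5),'small');both((178,215),(190,180),'thermo')
both((343,257),(266,273),'yellow')
print('th ends',px('top',162,199,16),px('top',195,232,16))
print('board',[px('top',u,v,22).round() for u,v in((249,184),(305,187),(299,272),(242,269))])
print('bottle',px('top',360,165,0),'tap',px('top',213,122,0),'cabinet?')
t=cv2.imread('pics/top0.png');s=cv2.imread('pics/scene0.png')
a=cv2.resize(t[185:245,145:225],(640,480)[:2],interpolation=cv2.INTER_CUBIC)[:, :400]
b=cv2.resize(t[120:180,225:285],(400,400),interpolation=cv2.INTER_CUBIC)
cv2.imwrite('pics/c1.png',np.hstack([a[:400],b]))
E
```

```text
large [ 667. -183.   25.] res [[1.3, -1.8], [-2.1, 0.6]]
small [681.  39.  20.] res [[0.3, -0.5], [-0.6, 0.1]]
thermo [442.  76.   5.] res [[-0.2, 0.3], [0.3, -0.0]]
yellow [ 302. -443.   38.] res [[0.1, -0.2], [-0.2, 0.1]]
th ends [494.02366134 126.39074699  16.        ] [385.9372624  17.1793082  16.       ]
board [array([ 539., -155.,   22.]), array([ 528., -336.,   22.]), array([ 258., -308.,   22.]), array([ 269., -132.,   22.])]
bottle [ 605.98007953 -523.97372328    0.        ] tap [764.14668629 -33.03273191   0.        ] cabinet?
```

View pics/c1.png

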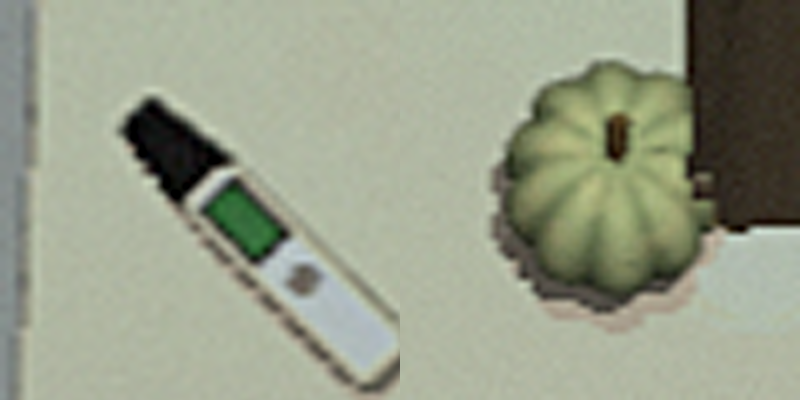

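The crop confirms both choices: the thermometer has its black snout at the upper left (about 45° yaw), and the pale green ribbed squash with a stem is the larger one. I'll move to hover over the thermometer.

```bash
cat >> h.py <<'E'
def go(pos,yaw):  # tool-down target -> shift in tool axes; yaw of tool x in deg
    o=ctrl.get_obs();R0=R.from_rotvec(o['orientation'])
    c,s=np.cos(np.radians(yaw)),np.sin(np.radians(yaw))
    Rt=R.from_matrix(np.array([[c,s,0],[s,-c,0],[0,0,-1]]))
    print('shift',R0.inv().apply(np.array(pos)-o['ee_pos']).round(1).tolist(),'turn',(R0.inv()*Rt).as_rotvec().round(3).tolist(),'t',round(o['t'],2),'pos',o['ee_pos'].round(1))
E
python3 -c "
from h import *
go([440,73,200],225)"
```

```text
shift [-383.2, -396.7, 22.7] turn [-0.0, -0.0, -1.158] t 0.5 pos [227.6 582.  222.6]
```

```bash
python3 -m creep '[{"translation":[-383,-396,22],"angular":[0,0,-1.158],"jaw":1},{"translation":[-383,-396,22],"angular":[0,0,-1.158],"jaw":1},{"translation":[-383,-396,22],"angular":[0,0,-1.158],"jaw":1},{"translation":[-383,-396,22],"angular":[0,0,-1.158],"jaw":1},{"translation":[-383,-396,22],"angular":[0,0,-1.158],"jaw":1},{"translation":[-383,-396,22],"angular":[0,0,-1.158],"jaw":1},{"translation":[-383,-396,22],"angular":[0,0,-1.158],"jaw":1},{"translation":[-383,-396,22],"angular":[0,0,-1.158],"jaw":1}]'
python3 -c "
from h import *
go([440,73,200],225)"
```

```text
t: 1.5
ee_pos: [412.1, 141.9, 204.0]
orientation: [-1.204, 2.9, -0.0]
ft_force: [1.1, 0.4, 0.4]
width: 87.9
grasp_force: 0.0
shift [29.1, -68.4, 4.1] turn [-0.001, 0.001, 0.002] t 1.5 pos [412.1 141.9 204. ]
```

```bash
python3 -m creep '[{"translation":[29,-68,4],"angular":[0,0,0],"jaw":1},{"translation":[29,-68,4],"angular":[0,0,0],"jaw":1},{"translation":[29,-68,4],"angular":[0,0,0],"jaw":1},{"translation":[29,-68,4],"angular":[0,0,0],"jaw":1},{"translation":[29,-68,4],"angular":[0,0,0],"jaw":1},{"translation":[29,-68,4],"angular":[0,0,0],"jaw":1},{"translation":[29,-68,4],"angular":[0,0,0],"jaw":1},{"translation":[29,-68,4],"angular":[0,0,0],"jaw":1}]'
python3 - <<'E'
from h import *
i=ctrl.camera_info('wrist');im=ctrl.get_image('wrist');cv2.imwrite('pics/w1.png',im[:,:,::-1])
import pickle;pickle.dump(i,open('w1.pkl','wb'))
print(np.round(i['camera_matrix'],1).tolist(),np.round(i['world_from_camera'],3).tolist())
for l in('thermo_mid','squash_large_mid','squash_small_mid','board'):
    print(l,[(np.round(d['rect']).tolist(),round(d['score'],2)) for d in ctrl.look_for('wrist',l)])
hs=cv2.cvtColor(im,cv2.COLOR_RGB2HSV);m=((hs[...,1]>120)&(abs(hs[...,0].astype(int)-60)<15)&(hs[...,2]>60)).astype(np.uint8)
n,_,st,ce=cv2.connectedComponentsWithStats(m);print([(s.tolist(),c.round(1)) for s,c in zip(st[1:],ce[1:]) if s[4]>40])
print('proj',[proj('wrist',p,i).round() for p in([442,76,16],[667,-183,47],[681,39,38],[398,-233,22])])
E
```

```text
t: 2.5
ee_pos: [438.9, 75.2, 199.7]
orientation: [-1.202, 2.902, 0.0]
ft_force: [-0.5, 0.3, 0.4]
width: 88.1
grasp_force: 0.0
[[297.3, 0.0, 250.6], [0.0, 297.3, 193.2], [0.0, 0.0, 1.0]] [[-0.707, -0.677, -0.207, 381.455], [0.708, -0.676, -0.207, 17.646], [-0.0, -0.293, 0.956, 362.001], [0.0, 0.0, 0.0, 1.0]]
thermo_mid [([233.0, 112.0, 262.0, 231.0], 0.69)]
squash_large_mid [([0.0, 124.0, 45.0, 206.0], 0.77)]
squash_small_mid [([94.0, 249.0, 135.0, 279.0], 0.56)]
board [([14.0, 0.0, 185.0, 106.0], 0.56)]
[]
proj [array([249., 176.]), array([  6., 169.]), array([111., 280.]), array([100., -12.])]
```

View pics/w1.png

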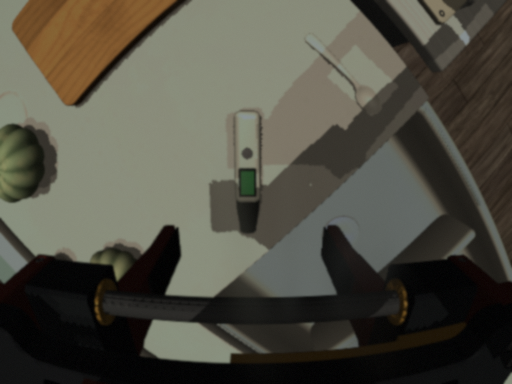

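The wrist view shows the thermometer upright: tail at (247,111), snout tip at (248,233), with the large squash at the left edge (20,163) and the small one at (115,262).

```bash
python3 - <<'E'
from h import *;import pickle
i=pickle.load(open('w1.pkl','rb'))
a=px('wrist',247.5,112,25,i);b=px('wrist',248,233,16,i);print('tail',a,'tip',b,np.linalg.norm(a-b),np.degrees(np.arctan2(*(b-a)[1::-1])),(a+b)/2)
for v in(125,150,190): print([px('wrist',u,v,30,i).round(1) for u in(234.5,261)])
from scipy.optimize import least_squares
# squash: centre fit to rects in scene + wrist + top using ellipsoid outline
def rect(c,P,i,ab,h):
    g=np.array([[np.cos(t)*np.cos(f)*ab,np.sin(t)*np.cos(f)*ab,np.sin(f)*h] for t in np.linspace(0,6.28,40) for f in np.linspace(-1.57,1.57,21)])+P
    q=np.array([proj(c,x,i) for x in g]);return np.r_[q.min(0),q.max(0)]
s=ctrl.camera_info('scene');t=ctrl.camera_info('top')
for nm,ab,h,obs in(('L',57,47,[('scene',s,[275,165,308,194],[0,1,2,3]),('top',t,[240,132,272,166],[0,3]),('wrist',i,[0,124,45,206],[1,2,3])]),
  ('S',45,38,[('scene',s,[236,144,261,165],[0,1,2,3]),('top',t,[176,130,203,158],[0,2,3])])):
    f=lambda p:np.concatenate([(rect(c,np.r_[p,h],j,ab,h)-r)[k] for c,j,r,k in obs])
    r=least_squares(f,[665,-183] if nm=='L' else [681,39],diff_step=1e-3);print(nm,r.x.round(1),r.fun.round(1))
go([440,73,4],225)
E
```

```text
tail [389.74247999  20.98560096  25.        ] tip [496.5085994  127.82041847  16.        ] 151.3065844156678 45.0184274068763 [443.1255397   74.40300972  20.5       ]
[array([410.1,  20.9,  30. ]), array([389.3,  41.8,  30. ])]
[array([430.3,  40.7,  30. ]), array([409.2,  61.9,  30. ])]
[array([464. ,  73.5,  30. ]), array([442.2,  95.4,  30. ])]
L [ 659.2 -183.9] [-3.9 -4.3 -2.8 -3.2 -0.1 -2.5 -0.5 -3.1 -1.7]
S [671.5  32.9] [-1.3 -3.  -1.5 -1.9  1.3  2.  -0.2]
shift [0.6, -2.1, 195.7] turn [0.0, -0.0, -0.0] t 2.75 pos [439.   74.9 199.7]
```

```bash
python3 -m creep '[{"translation":[-2.5,-3,50],"angular":[0,0,0],"jaw":1},{"translation":[-2.5,-3,100],"angular":[0,0,0],"jaw":1},{"translation":[-2.5,-3,150],"angular":[0,0,0],"jaw":1},{"translation":[-2.5,-3,180],"angular":[0,0,0],"jaw":1},{"translation":[-2.5,-3,195.5],"angular":[0,0,0],"jaw":1},{"translation":[-2.5,-3,195.5],"angular":[0,0,0],"jaw":1},{"translation":[-2.5,-3,195.5],"angular":[0,0,0],"jaw":0},{"translation":[-2.5,-3,195.5],"angular":[0,0,0],"jaw":0}]'
python3 -m creep '[{"translation":[0,0,0],"angular":[0,0,0],"jaw":0},{"translation":[0,0,0],"angular":[0,0,0],"jaw":0},{"translation":[0,0,0],"angular":[0,0,0],"jaw":0},{"translation":[0,0,0],"angular":[0,0,0],"jaw":0},{"translation":[0,0,0],"angular":[0,0,0],"jaw":0},{"translation":[0,0,-10],"angular":[0,0,0],"jaw":0},{"translation":[0,0,-50],"angular":[0,0,0],"jaw":0},{"translation":[0,0,-100],"angular":[0,0,0],"jaw":0}]'
```

```text
t: 3.75
ee_pos: [443.8, 74.8, 5.3]
orientation: [-1.201, 2.901, -0.001]
ft_force: [0.9, 0.0, 0.7]
width: 71.3
grasp_force: 0.0
t: 4.75
ee_pos: [441.8, 74.5, 105.0]
orientation: [1.201, -2.9, -0.001]
ft_force: [1.1, 0.5, -1.0]
width: 29.6
grasp_force: 30.0
```

```bash
python3 -c "
from h import *
go([461,-68,100],150)"
```

```text
shift [87.1, -114.3, 5.0] turn [-0.0, -0.003, 1.309] t 4.75 pos [441.8  74.5 105. ]
```

```bash
python3 -m creep '[{"translation":[11,-14,0],"angular":[0,0,0.18],"jaw":0},{"translation":[22,-28,0],"angular":[0,0,0.36],"jaw":0},{"translation":[33,-43,0],"angular":[0,0,0.54],"jaw":0},{"translation":[44,-57,0],"angular":[0,0,0.72],"jaw":0},{"translation":[55,-72,0],"angular":[0,0,0.90],"jaw":0},{"translation":[66,-86,2],"angular":[0,0,1.08],"jaw":0},{"translation":[77,-100,4],"angular":[0,0,1.25],"jaw":0},{"translation":[87,-114,5],"angular":[0,0,1.309],"jaw":0}]'
python3 -m creep '[{"translation":[0,0,0],"angular":[0,0,0],"jaw":0},{"translation":[0,0,0],"angular":[0,0,0],"jaw":0},{"translation":[0,0,0],"angular":[0,0,0],"jaw":0},{"translation":[0,0,0],"angular":[0,0,0],"jaw":0},{"translation":[0,0,0],"angular":[0,0,0],"jaw":0},{"translation":[0,0,0],"angular":[0,0,0],"jaw":0},{"translation":[0,0,0],"angular":[0,0,0],"jaw":0},{"translation":[0,0,0],"angular":[0,0,0],"jaw":0}]'
python3 - <<'E'
from h import *
i=ctrl.camera_info('wrist');im=ctrl.get_image('wrist');cv2.imwrite('pics/w2.png',im[:,:,::-1])
import pickle;pickle.dump(i,open('w2.pkl','wb'))
for l in('thermo_mid','squash_large_mid','board'):
    print(l,[(np.round(d['rect']).tolist(),round(d['score'],2)) for d in ctrl.look_for('wrist',l)])
print('proj',[proj('wrist',p,i).round() for p in([662,-184,47],[398,-233,22])])
E
```

```text
t: 5.75
ee_pos: [461.8, -68.2, 99.5]
orientation: [-0.816, -3.034, 0.0]
ft_force: [-0.5, 0.4, -1.6]
width: 29.6
grasp_force: 30.0
t: 6.75
ee_pos: [461.9, -67.5, 99.2]
orientation: [0.813, 3.034, -0.0]
ft_force: [0.0, -0.1, -2.1]
width: 30.0
grasp_force: 30.0
thermo_mid [([215.0, 113.0, 282.0, 352.0], 0.79)]
squash_large_mid [([227.0, 348.0, 264.0, 355.0], 0.43)]
board [([5.0, 63.0, 194.0, 337.0], 0.78)]
proj [array([251., 393.]), array([ 76., 227.])]
```

View pics/w2.png

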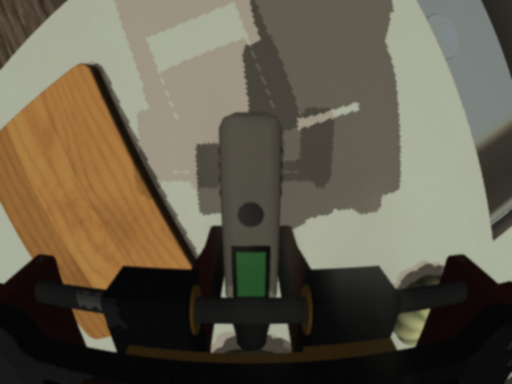

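The squash is hidden behind the gripper here, though the thermometer sits straight in the grip (tail at (250,113)). I'll refine the squash position from the fixed cameras, segmenting by colour and using the known thermometer position to check for bias.

```bash
python3 - <<'E'
from h import *
import pickle
for p,n in(([443,74.5,16],'c'),([496,127.5,16],'tip'),([390,21.5,25],'tail')):
    print(n,[proj(c,p).round(1).tolist() for c in('top','scene')])
# current views
for c in('top','scene'):
    im=ctrl.get_image(c);cv2.imwrite(f'pics/{c}1.png',im[:,:,::-1])
    print(c,[(l,[(np.round(d['rect'],1).tolist(),round(d['score'],2)) for d in ctrl.look_for(c,l)]) for l in('squash_large_mid','thermo_mid')])
t=cv2.imread('pics/top1.png');s=cv2.imread('pics/scene1.png')
def dr(im,c,C,x0,y0,w):
    k=400//w;b=cv2.resize(im[y0:y0+w,x0:x0+w],(400,400),interpolation=cv2.INTER_NEAREST)
    for z,ab in((47,57),(94,3),(47,3)):
        q=np.array([proj(c,[C[0]+ab*np.cos(a),C[1]+ab*np.sin(a),z]) for a in np.linspace(0,6.3,60)])
        cv2.polylines(b,[(((q-[x0,y0]+.5)*k)).astype(int)],True,(0,0,255),1)
    return b
C=[662,-184]
cv2.imwrite('pics/c2.png',np.hstack([dr(t,'top',C,220,120,80),dr(s,'scene',C,250,140,80)]))
E
```

```text
c [[177.5, 214.4], [190.4, 177.4]]
tip [[161.7, 198.4], [193.3, 165.4]]
tail [[193.2, 230.4], [187.0, 188.1]]
top [('squash_large_mid', [([321.7, 241.4, 363.9, 276.9], 0.89), ([239.4, 129.1, 273.0, 163.7], 0.82)]), ('thermo_mid', [])]
scene [('squash_large_mid', [([241.3, 251.8, 289.2, 296.2], 0.9), ([272.4, 162.0, 306.2, 195.5], 0.6)]), ('thermo_mid', [([196.1, 160.5, 239.9, 181.1], 0.72)])]
```

View pics/c2.png

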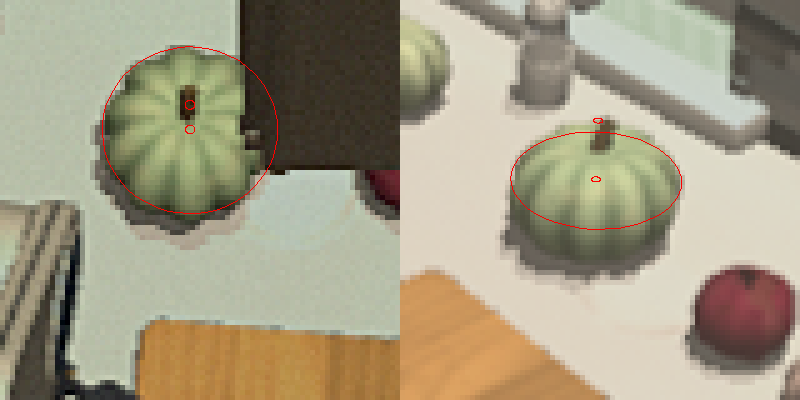

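Top overlay fits: the squash centre at top (257,146) and the 57 mm circle match, and the scene camera is biased by about 3 px vertically, as it is for the thermometer. I'll use (662, -184, 47), check the thermometer in the hand, and aim.

```bash
python3 - <<'E'
from h import *;import pickle
i=pickle.load(open('w2.pkl','rb'));o=ctrl.get_obs();Rt=R.from_rotvec(o['orientation'])
for u,v,n in((250.5,113,'tail'),(250.5,215,'button'),(233,247,'scrL'),(269,247,'scrR')):
    print(n,Rt.inv().apply(px('wrist',u,v,o['ee_pos'][2]+11.4+(9 if n=='tail' else 16),i)-o['ee_pos']).round(1))
C=np.array([662,-184]);a=np.radians(-30);P=C-232*np.array([np.cos(a),np.sin(a)])
go([*P,35.6],150)
E
```

```text
tail [ 77.   -0.5 -20.4]
button [ 28.5  -0.5 -27.4]
scrL [ 10.9  -9.5 -27.4]
scrR [ 10.9   8.9 -27.4]
shift [0.5, -0.8, 63.6] turn [0.0, 0.0, -0.0] t 7.25 pos [461.9 -67.5  99.2]
```

```bash
python3 -m creep '[{"translation":[0,-1,20],"angular":[0,0,0],"jaw":0},{"translation":[0,-1,40],"angular":[0,0,0],"jaw":0},{"translation":[0,-1,55],"angular":[0,0,0],"jaw":0},{"translation":[0,-1,63.5],"angular":[0,0,0],"jaw":0},{"translation":[0,-1,63.5],"angular":[0,0,0],"jaw":0},{"translation":[0,-1,63.5],"angular":[0,0,0],"jaw":0},{"translation":[0,-1,63.5],"angular":[0,0,0],"jaw":0},{"translation":[0,-1,63.5],"angular":[0,0,0],"jaw":0}]'
python3 - <<'E'
from h import *
s=ctrl.get_image('scene');b=cv2.resize(s[130:230,190:323],(798,600),interpolation=cv2.INTER_CUBIC);cv2.imwrite('pics/aim.png',b[:,:,::-1])
go([461,-68,35.6],150)
E
```

```text
t: 8.25
ee_pos: [461.7, -68.4, 36.1]
orientation: [0.813, 3.034, 0.0]
ft_force: [-1.4, 0.1, -0.9]
width: 29.8
grasp_force: 30.0
shift [0.8, 0.0, 0.4] turn [0.0, 0.001, -0.0] t 8.3 pos [461.7 -68.4  36. ]
```

View pics/aim.png

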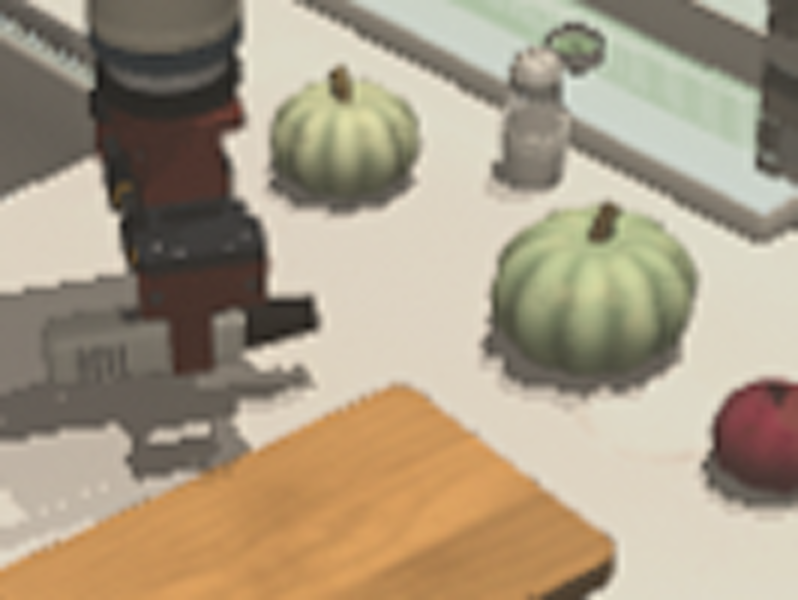

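```bash
python3 - <<'E'
from h import *
d=np.array([np.cos(np.pi/6),-.5,0]);c=np.array([461.7,-68.4,47])
for p in(c-75*d,c+34*d,c+75*d,[662,-184,47]): print(((proj('scene',p)-[190,130]+[.5,3])*6).round())
E
```

```text
[ 49. 370.]
[248. 341.]
[321. 330.]
[595. 290.]
```

```bash
python3 - <<'E'
from h import *;import pickle
i=pickle.load(open('w2.pkl','rb'));im=cv2.imread('pics/w2.png').astype(int)
for v in(140,160,180,200):
    g=np.abs(np.diff(im[v,200:300].sum(1)));k=np.argsort(g)[-6:]+200.5;print(v,sorted(k.tolist()))
    for z in(99.2+27.4,99.2+37): print('  z',z,np.linalg.norm(px('wrist',220.5,v,z,i)-px('wrist',282,v,z,i)).round(1))
# residual bias of scene camera: board corner, top vs scene
for u,v in((249,184),(242,269),(305,187)): print(proj('scene',px('top',u,v,22)).round(1))
s=cv2.imread('pics/scene1.png')
cs=cv2.goodFeaturesToTrack(cv2.cvtColor(s[185:275,180:300],cv2.COLOR_BGR2GRAY),12,.05,10).reshape(-1,2)+[180,185];print(cs.tolist())
E
```

```text
140 [217.5, 218.5, 219.5, 281.5, 282.5, 283.5]
  z 126.6 28.0
  z 136.2 26.1
160 [277.5, 281.5, 282.5, 283.5, 295.5, 296.5]
  z 126.6 28.4
  z 136.2 26.4
180 [217.5, 218.5, 220.5, 279.5, 281.5, 282.5]
  z 126.6 28.9
  z 136.2 26.9
200 [219.5, 220.5, 221.5, 279.5, 280.5, 281.5]
  z 126.6 29.5
  z 136.2 27.4
[256.2 192.9]
[185.2 227.3]
[294.3 220.2]
[[214.0, 200.0], [271.0, 188.0], [238.0, 191.0], [290.0, 224.0], [189.0, 230.0], [228.0, 203.0], [200.0, 191.0], [262.0, 260.0], [290.0, 195.0], [219.0, 262.0], [209.0, 253.0], [248.0, 262.0]]
```

```bash
python3 - <<'E'
from h import *
o=ctrl.get_obs();Rt=R.from_rotvec(o['orientation'])
for p in([-10,-23,0],[10,-23,0],[0,-15,0],[0,-25,0],[75,-15,-27.4],[75,-15,4.6],[75,15,-27.4]): print(p,((proj('scene',o['ee_pos']+Rt.apply(p))-[190,130]+[.5,3])*6).round())
E
python3 -c "
import cv2
a=cv2.imread('pics/aim.png')[280:400,20:340];cv2.imwrite('pics/aim2.png',cv2.resize(a,(800,300)))"
```

```text
[-10, -23, 0] [213. 388.]
[10, -23, 0] [177. 393.]
[0, -15, 0] [192. 382.]
[0, -25, 0] [196. 393.]
[75, -15, -27.4] [ 51. 361.]
[75, -15, 4.6] [ 56. 409.]
[75, 15, -27.4] [ 43. 329.]
```

View pics/aim2.png

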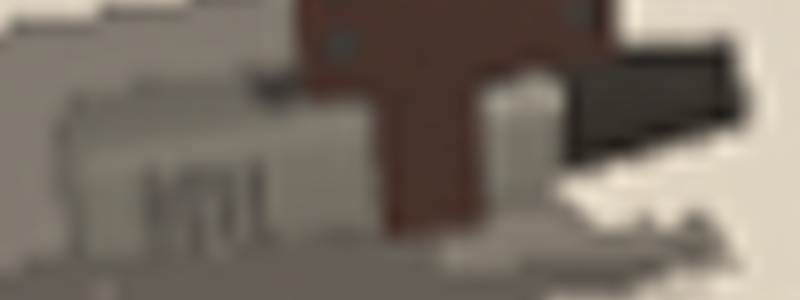

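The finger tips show the same offset as the thermometer, so it hasn't slipped. As a hedge I'll lower it 4 mm, then hold.

```bash
for k in 1; do python3 -m creep '[{"translation":[-1,-1,4],"angular":[0,0,0],"jaw":0},{"translation":[-1,-1,4],"angular":[0,0,0],"jaw":0},{"translation":[-1,-1,4],"angular":[0,0,0],"jaw":0},{"translation":[-1,-1,4],"angular":[0,0,0],"jaw":0},{"translation":[-1,-1,4],"angular":[0,0,0],"jaw":0},{"translation":[-1,-1,4],"angular":[0,0,0],"jaw":0},{"translation":[-1,-1,4],"angular":[0,0,0],"jaw":0},{"translation":[-1,-1,4],"angular":[0,0,0],"jaw":0}]'; done
for k in 1 2 3; do python3 -m creep '[{"translation":[0,0,0],"angular":[0,0,0],"jaw":0},{"translation":[0,0,0],"angular":[0,0,0],"jaw":0},{"translation":[0,0,0],"angular":[0,0,0],"jaw":0},{"translation":[0,0,0],"angular":[0,0,0],"jaw":0},{"translation":[0,0,0],"angular":[0,0,0],"jaw":0},{"translation":[0,0,0],"angular":[0,0,0],"jaw":0},{"translation":[0,0,0],"angular":[0,0,0],"jaw":0},{"translation":[0,0,0],"angular":[0,0,0],"jaw":0}]'; done
python3 -c "
from h import *
print('board ctr',np.mean([px('top',u,v,22) for u,v in((249,184),(305,187),(299,272),(242,269))],0))
i=__import__('pickle').load(open('w2.pkl','rb'));print([px('wrist',u,v,22,i).round() for u,v in((85,65),(0,120))])
go([401,-231,110],150)"
```

```text
t: 9.3
ee_pos: [461.8, -69.7, 31.7]
orientation: [-0.813, -3.034, 0.0]
ft_force: [0.0, 0.5, -1.1]
width: 29.7
grasp_force: 30.0
t: 10.3
ee_pos: [461.8, -69.7, 31.7]
orientation: [0.813, 3.034, -0.0]
ft_force: [0.6, -0.0, -1.6]
width: 30.1
grasp_force: 30.0
t: 11.3
ee_pos: [461.8, -69.7, 31.7]
orientation: [-0.813, -3.034, 0.0]
ft_force: [0.1, -0.3, -1.2]
width: 29.9
grasp_force: 30.0
t: 12.3
ee_pos: [461.8, -69.7, 31.7]
orientation: [0.813, 3.034, 0.0]
ft_force: [-0.8, 0.7, -0.9]
width: 29.9
grasp_force: 30.0
board ctr [ 398.43680698 -232.73946915   22.        ]
[array([ 281., -131.,   22.]), array([ 254., -252.,   22.])]
shift [-28.0, -170.0, -78.3] turn [0.0, 0.0, -0.0] t 12.3 pos [461.8 -69.7  31.7]
```

```bash
python3 -m creep '[{"translation":[0,0,-40],"angular":[0,0,0],"jaw":0},{"translation":[0,-15,-78],"angular":[0,0,0],"jaw":0},{"translation":[-5,-50,-78],"angular":[0,0,-0.10],"jaw":0},{"translation":[-12,-85,-78],"angular":[0,0,-0.22],"jaw":0},{"translation":[-19,-120,-78],"angular":[0,0,-0.34],"jaw":0},{"translation":[-25,-150,-78],"angular":[0,0,-0.43],"jaw":0},{"translation":[-28,-170,-78],"angular":[0,0,-0.436],"jaw":0},{"translation":[-28,-170,-78],"angular":[0,0,-0.436],"jaw":0}]'
python3 -c "
from h import *
ctrl.get_image('wrist');i=ctrl.camera_info('wrist');print(ctrl.look_for('wrist','board'))
go([401,-231,27],175)"
```

```text
t: 13.3
ee_pos: [400.6, -231.8, 109.7]
orientation: [0.142, 3.138, -0.0]
ft_force: [0.5, 0.2, -0.8]
width: 30.2
grasp_force: 30.0
[{'rect': [144.3, 38.4, 356.9, 295.8], 'score': 0.61}]
shift [-0.2, -0.4, 82.7] turn [0.0, -0.0, -0.001] t 13.4 pos [ 400.9 -230.6  109.7]
```

```bash
python3 -m creep '[{"translation":[0,0,20],"angular":[0,0,0],"jaw":0},{"translation":[0,0,40],"angular":[0,0,0],"jaw":0},{"translation":[0,0,58],"angular":[0,0,0],"jaw":0},{"translation":[0,0,68],"angular":[0,0,0],"jaw":0},{"translation":[0,0,74],"angular":[0,0,0],"jaw":0},{"translation":[0,0,78],"angular":[0,0,0],"jaw":0},{"translation":[0,0,80],"angular":[0,0,0],"jaw":0},{"translation":[0,0,80],"angular":[0,0,0],"jaw":0}]'
python3 -m creep '[{"translation":[0,0,0.5],"angular":[0,0,0],"jaw":0},{"translation":[0,0,1],"angular":[0,0,0],"jaw":0},{"translation":[0,0,1.5],"angular":[0,0,0],"jaw":0},{"translation":[0,0,2],"angular":[0,0,0],"jaw":0},{"translation":[0,0,2.5],"angular":[0,0,0],"jaw":0},{"translation":[0,0,2.5],"angular":[0,0,0],"jaw":0},{"translation":[0,0,2.5],"angular":[0,0,0],"jaw":0},{"translation":[0,0,2.5],"angular":[0,0,0],"jaw":0}]'
```

```text
t: 14.4
ee_pos: [401.1, -231.0, 29.9]
orientation: [0.138, 3.138, -0.0]
ft_force: [0.0, -0.1, -0.6]
width: 29.7
grasp_force: 30.0
t: 15.4
ee_pos: [401.0, -231.0, 27.2]
orientation: [0.138, 3.139, -0.0]
ft_force: [0.0, -0.6, -1.6]
width: 29.8
grasp_force: 30.0
```

```bash
python3 -m creep '[{"translation":[0,0,0.3],"angular":[0,0,0],"jaw":0},{"translation":[0,0,0.6],"angular":[0,0,0],"jaw":0},{"translation":[0,0,0.9],"angular":[0,0,0],"jaw":0},{"translation":[0,0,1.2],"angular":[0,0,0],"jaw":0},{"translation":[0,0,1.2],"angular":[0,0,0],"jaw":0},{"translation":[0,0,1.2],"angular":[0,0,0],"jaw":0},{"translation":[0,0,1.2],"angular":[0,0,0],"jaw":0},{"translation":[0,0,1.2],"angular":[0,0,0],"jaw":0}]'
```

```text
t: 16.4
ee_pos: [401.0, -231.0, 26.0]
orientation: [0.138, 3.139, -0.0]
ft_force: [-0.1, -0.1, -1.3]
width: 30.0
grasp_force: 30.0
```

```bash
python3 -m creep '[{"translation":[0,0,0.3],"angular":[0,0,0],"jaw":0},{"translation":[0,0,0.6],"angular":[0,0,0],"jaw":0},{"translation":[0,0,0.9],"angular":[0,0,0],"jaw":0},{"translation":[0,0,1.1],"angular":[0,0,0],"jaw":0},{"translation":[0,0,1.1],"angular":[0,0,0],"jaw":0},{"translation":[0,0,1.1],"angular":[0,0,0],"jaw":0},{"translation":[0,0,1.1],"angular":[0,0,0],"jaw":0},{"translation":[0,0,1.1],"angular":[0,0,0],"jaw":0}]'
```

```text
t: 17.4
ee_pos: [401.1, -231.0, 25.9]
orientation: [0.138, 3.138, -0.0]
ft_force: [-4.0, 2.9, 16.7]
width: 30.0
grasp_force: 30.0
```

Contact, at 17 N. Release and lift.

```bash
python3 -m creep '[{"translation":[0,0,-0.9],"angular":[0,0,0],"jaw":0},{"translation":[0,0,-0.9],"angular":[0,0,0],"jaw":0.5},{"translation":[0,0,-0.9],"angular":[0,0,0],"jaw":0.7},{"translation":[0,0,-0.9],"angular":[0,0,0],"jaw":0.7},{"translation":[0,0,-0.9],"angular":[0,0,0],"jaw":0.7},{"translation":[0,0,-20],"angular":[0,0,0],"jaw":0.7},{"translation":[0,0,-60],"angular":[0,0,0],"jaw":0.7},{"translation":[0,0,-110],"angular":[0,0,0],"jaw":0.7}]'
python3 -m creep '[{"translation":[0,0,-60],"angular":[0,0,0],"jaw":0.7},{"translation":[0,0,-90],"angular":[0,0,0],"jaw":0.7},{"translation":[0,0,-90],"angular":[0,0,0],"jaw":0.7},{"translation":[0,0,-90],"angular":[0,0,0],"jaw":0.7},{"translation":[0,0,-90],"angular":[0,0,0],"jaw":0.7},{"translation":[0,0,-90],"angular":[0,0,0],"jaw":0.7},{"translation":[0,0,-90],"angular":[0,0,0],"jaw":0.7},{"translation":[0,0,-90],"angular":[0,0,0],"jaw":0.7}]'
python3 - <<'E'
from h import *
im=ctrl.get_image('wrist');cv2.imwrite('pics/w3.png',im[:,:,::-1])
E
```

```text
t: 18.4
ee_pos: [400.3, -230.5, 135.4]
orientation: [-0.138, -3.136, -0.002]
ft_force: [0.8, 0.2, 0.1]
width: 61.4
grasp_force: 0.0
t: 19.4
ee_pos: [400.9, -230.9, 224.7]
orientation: [-0.138, -3.138, -0.0]
ft_force: [0.3, 0.6, 0.3]
width: 61.8
grasp_force: 0.0
```

View pics/w3.png

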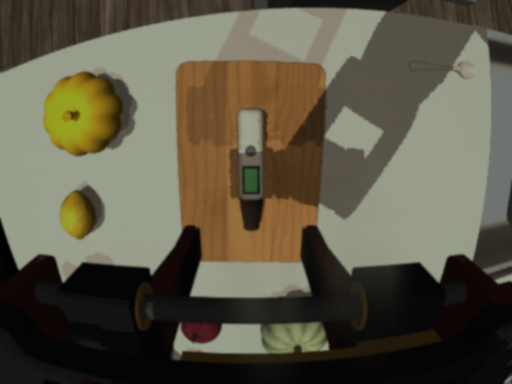

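The thermometer lies flat, screen up, centred on the board (centre about (251,170); board spans 178–325 by 60–262). The gripper is clear and the squash is undisturbed at (295,325), so I'm handing in.

```bash
python3 -c "
from workcell import ctrl
print(ctrl.close_job())"
```

```text
the job is handed in; nothing more can be done
None
```

I handed the job in at about 19.5 s: the thermometer was held on the larger green squash for about 3 s with the lens about 10 cm from the skin (aim good to about 1 cm), then laid flat in the middle of the board and released, with neither squash nor the board touched by the arm.

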